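# Balance a tin on the shop counter scale

### The job

The red tin in one pan of the counter balance weighs 300 g. Set the 200 g weight (blue top) and the 100 g weight (yellow top) gently into the empty pan, so that the beam comes level and stays there with nothing holding it.

Things in the scene. Friction and masses are not known exactly. Their poses are not given: they have to be found in the camera images.
- weight_200_center (a point): Centre (half-way up) of the loose 200 g weight: an upright cylinder 32 mm in diameter, 50 mm tall; lower 28 mm bare steel, upper part a blue plastic cap of nearly the same width. It stands on the counter (z = 0) in a row along y, at least 70 mm between centres, with the 100 g weight and an unneeded red-capped 500 g weight (44 mm across, 60 mm tall), in any order.
- weight_100_center (a point): Centre (half-way up) of the loose 100 g weight, on the counter (z = 0) in the same row: an upright cylinder 24 mm in diameter, 44 mm tall; lower 25 mm bare steel, upper part a yellow plastic cap of nearly the same width.
- empty_pan (a point): Centre of the empty steel pan's flat floor (radius 75 mm; rim 6 mm high, out to 86 mm); moves with the pan, which stays horizontal. Floor 158 mm above the counter at the start and under one weight, 140 mm (level) with both; where in the pan they stand is no matter. Its y axis points along the beam to the tin's pan, 260 mm off; half-way there an upright index plate, top 177 mm above the counter.
- beam (a joint): Tilt of the balance's beam in rad: 0 is level, +0.138 (the start) is the pan with the red tin (70 mm across, 75 mm tall) fully down, -0.138 is the weights' pan fully down. Weak springs and damping bring it to rest in about a second.
There are look-alikes about, which are no part of the job. What is shaped like the part that bears weight_200_center but green or white is not meant. Leave any green or pink look-alike of the part that bears weight_100_center alone.

How it is judged:
At the end, for the whole second after the job is handed in: The 200 g and the 100 g weight both rest in the pan that was empty (each centre within 80 mm of the pan's centre, seen from above, and 5 to 90 mm above its floor; slower than 0.03 m/s), and the beam is level within 0.05 rad and at rest (slower than 0.05 rad/s) (horizontal distance between each of weight_200_center, weight_100_center and empty_pan below 0.08 m and z of weight_200_center in the frame of empty_pan between 0.005 and 0.09 m and linear speed of each of weight_200, weight_100 below 0.03 m/s and z of weight_100_center in the frame of empty_pan between 0.005 and 0.09 m and value of joint beam between -0.05 and 0.05 rad and velocity of joint beam between -0.05 and 0.05 rad/s); the robot touches nothing.
It fails at once if a weight is dropped into the pan from a height (falls free at more than 0.8 m/s over the pan) ((horizontal distance between weight_200_center and empty_pan below 0.09 m and linear speed of weight_200 above 0.8 m/s and contact force between weight_200 and the fingers below 0.2 N) or (horizontal distance between weight_100_center and empty_pan below 0.09 m and linear speed of weight_100 above 0.8 m/s and contact force between weight_100 and the fingers below 0.2 N)).
It also fails if it takes over 64 s, if anything falls off the work surface, if the arm or the gripper's body presses on something with over 40 N, if the wrist force passes 120 N, or if a joint passes its speed limit or range.

### The arm

A 7-joint arm with a two-finger parallel gripper is mounted at the origin on the work surface. World frame = base frame: x ahead of the robot, y to its left, z up, the work surface at z = 0. Lengths are in m, angles in rad, forces in N, time in s.
With the tool pointing down it reaches from about 0.35 to 0.9 m from the base axis. Payload 19.9 kg.
Tool frame: the origin (TCP) lies on the centre line of the jaws, within the pads' length; the fingertips stand arm.tips_ahead ahead of it and the grasp point (between the pads) lies 3 mm ahead of it (arm.tips_ahead is the distance from the TCP to the fingertips, in m); z points along the fingers, y is the direction in which the jaws open and shut (so a half turn about z gives the same grasp; the last joint's range is limited). The gripper opens to 85 mm and grips with 20 to 120 N. Pads are 22 mm wide; open, the fingers measure 114 mm over their backs; the gripper's body (76 mm by 85 mm) begins 54 mm behind the grasp point. The pads swing forward as they close: fully open they stand 13 mm farther back than shut.
Start: joints at [1.135, 0.417, -0.01, 1.614, 0.005, 1.111, -0.053], TCP at [0.24, -0.577, 0.253] pointing down, gripper open.
Joint ranges: [-2.81, 2.81], [-0.39, 2.02], [-1.27, 1.25], [0.06, 2.57], [-1.19, 4.33], [0.19, 2], [-2.82, 2.82]. Speed limits (rad/s): [1.89, 1.89, 2.39, 2.39, 3.01, 3.01, 3.01].

### API

Orientations are given as a unit quaternion [x, y, z, w].
In Python, from plant import telemetry, camera, camera_info, order, arm gives the robot as it stands.
- The arm moves only by the tool play_rows, never from a script. Its argument "moves" is a list of rows, each a list of 2 entries, a list of its own where there are three numbers: the shift along the tool's x, y, z in mm, then the turn, a rotation vector about the tool's x, y, z in degrees. In form: [[[dx, dy, dz], [ax, ay, az]], ...]. A call has 1 to 10 rows; each row is the pose to reach, as a shift and turn from the pose commanded when the call began, along the tool's axes at that moment; what a row does not reach only later rows make up. A row lasts 1/12 s, in which the tool goes at most 41.7 mm and 7.16 degrees, less where a joint would pass 70% of its speed; a pose out of reach is approached as far as the arm can. A call with a gripper value outside its range is refused whole. "fingers" is the gripper command: -1 is fully open, 1 is shut, values between are in proportion, set as the call begins (left out, the last holds). The fingers move at their own pace and stop on an object; "squeeze" is the grip in N (left out, the last holds). Time passes only in rows, so rows that repeat a pose let the fingers close. It gives the time, the measured TCP pose, the force and the opening at its end, in the units of the state.
- telemetry.get_state(): the state, without advancing time (a new reading comes with each control period).
- camera(name): name is "side" or "top" or "wrist"; returns (picture, depth): 400x640x3 uint8, red, green, blue; 400x640 float32, m along the optical axis (not along the pixel's ray), 0 where there is no reading.
- camera_info(name): a dict with "fx", "fy", "cx", "cy" (pixels), "xyz" and "attitude" of the camera in the world; the wrist camera has in their place "T_tool_cam" (4x4, takes a point from camera to tool coordinates, whose origin is the TCP and whose axes are the flange's). Camera axes: x right, y down, z forward; pixel columns grow to the right and rows downward; lengths in m; the calibration is good to about 2 mm. A picture is of the moment at which its call begins: read the wrist's pose just before it. camera_info takes no time and is no camera call.
- order.finish_job(): hands the job in, once; it reports no verdict.
The state is a dict: "time_s": time; "joint_pos": joint angles; "joint_velocities": joint speeds; "tau": joint torques, N m; "tcp_pos": TCP position; "tool_rot": TCP orientation; "force": force on the tool from outside, world axes, zero at the start; "wrist_torque": the same for the moment, N m; "gripper_width": finger opening in m.
Only numpy, scipy, OpenCV 4.12 (cv2) and the standard library are available. Lean on these libraries where they do the work, as an engineer would, in place of code of your own. Each camera call takes 0.05 s, during which the arm holds its last target.

## Working session

There is one attempt and no reset: what is moved stays moved. The work goes in short steps, Python scripts to look and compute and a tool call to move; the robot and the scene stay as the last step left them, time stands still between calls to the robot, and variables do not carry over. Pictures are saved under pics/ and viewed, and the job is handed in when it is done.

Besides the shell and the picture viewer there is one more tool, called after ">>>" as name([rows], argument=value, ...), one row to a line, values as JSON. play_rows: Moves the arm, as the interface text tells. Its arguments: {"type":"object","properties":{"moves":{"type":"array","items":{"type":"array"}},"fingers":{"type":"number"},"squeeze":{"type":"number"}},"required":["moves"]}

```bash
mkdir -p pics; ls; cat > h.py <<'E'
import numpy as np,cv2
from plant import telemetry,camera,camera_info,order,arm
from scipy.spatial.transform import Rotation as R
def pose(s=None):
    s=s or telemetry.get_state()
    T=np.eye(4);T[:3,:3]=R.from_quat(s['tool_rot']).as_matrix();T[:3,3]=s['tcp_pos'];return T
def att(a):
    a=np.array(a,float)
    return a if a.shape==(3,3) else R.from_quat(a).as_matrix()
def cloud(n):
    i=camera_info(n)
    if n=='wrist': T=pose()@np.array(i['T_tool_cam'])
    else:
        T=np.eye(4);T[:3,:3]=att(i['attitude']);T[:3,3]=i['xyz']
    im,d=camera(n)
    v,u=np.mgrid[0:400,0:640]
    P=np.stack([(u-i['cx'])/i['fx']*d,(v-i['cy'])/i['fy']*d,d],-1)
    W=P@T[:3,:3].T+T[:3,3]; W[d==0]=np.nan
    return im,d,W
E
python3 - <<'E'
from h import *
print(telemetry.get_state());print(arm.tips_ahead)
for n in ('side','top'):
    print(camera_info(n))
    im,d,W=cloud(n);np.savez('%s0.npz'%n,im=im,W=W)
    cv2.imwrite('pics/%s0.png'%n,im[:,:,::-1])
E
```

```text
pics
{'time_s': 0.0, 'joint_pos': array([ 1.13452861,  0.41799044, -0.0103396 ,  1.61417571,  0.00468687,
        1.11071042, -0.05298012]), 'joint_velocities': array([ 7.36328672e-04, -4.75318831e-04, -9.21316277e-05,  2.90659831e-05,
       -3.11768490e-04,  1.30293292e-04, -7.19315111e-04]), 'tau': array([-2.26016622e-03, -8.64451647e+01,  6.77987393e-01, -4.34909892e+01,
        1.90837146e-02,  7.41071999e-03, -3.96942255e-05]), 'tcp_pos': array([ 0.24026008, -0.57662105,  0.25264917]), 'tool_rot': array([ 9.80577309e-01,  1.96131958e-01, -1.55988338e-04, -6.10227602e-04]), 'force': array([-0.57351269,  1.15943838, -0.26455328]), 'wrist_torque': array([ 0.01265559,  0.01107873, -0.02011509]), 'gripper_width': 0.08575838911752777}
0.022
{'fx': 431.2207277310998, 'fy': 431.2207277310998, 'cx': 321.39503057566526, 'cy': 196.26530618679078, 'xyz': array([ 0.4079368 , -0.99807225,  0.71693585]), 'attitude': array([ 0.87877551, -0.0887424 ,  0.03580399, -0.46754301])}
{'fx': 457.0667395047733, 'fy': 457.0667395047733, 'cx': 316.1627895990872, 'cy': 206.10228974763984, 'xyz': array([ 0.4182223 , -0.12587509,  1.1913669 ]), 'attitude': array([ 0.7138968 , -0.69664791,  0.05852062, -0.04010456])}
```

View pics/side0.png

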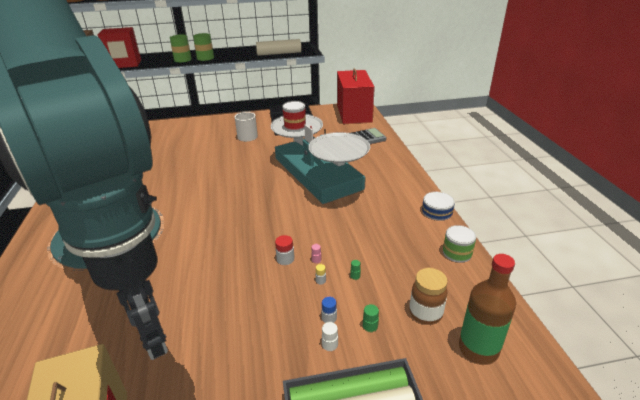

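View pics/top0.png

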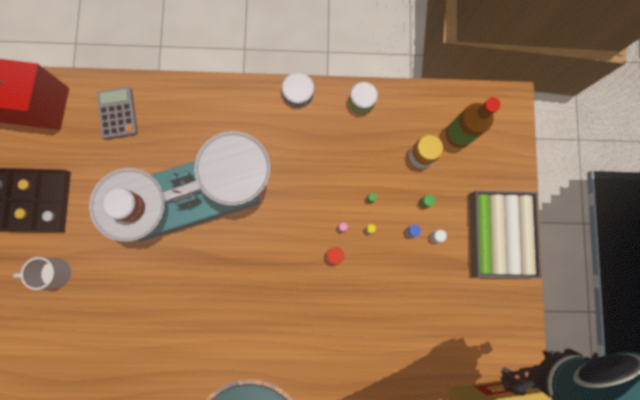

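In the side view the blue-capped weight is at (329,308) and the yellow-capped one at (320,273). In the top view they are at (414,231) and (371,229). The look-alikes in the top view are white (440,236), green (428,201), small green (372,198) and pink (342,227). Red (334,256) is the 500 g weight. Blue and yellow fit the description by cap colour, and I'll confirm that in a crop. The empty pan is at (232,168) in the top view, next to the pan holding the tin.

```bash
python3 - <<'E'
from h import *
for n in('side','top'):
    z=np.load(n+'0.npz');im,W=z['im'],z['W']
    hsv=cv2.cvtColor(im,cv2.COLOR_RGB2HSV)
    for nm,lo,hi in(('blue',(105,120,60),(125,255,255)),('yellow',(22,150,120),(32,255,255)),('green',(50,120,40),(75,255,255)),('pink',(150,60,120),(174,255,255)),('red',(0,200,120),(4,255,255))):
        m=cv2.inRange(hsv,lo,hi)
        k,l,s,c=cv2.connectedComponentsWithStats(m)
        for j in range(1,k):
            if 25<s[j,4]<900:
                p=W[l==j]; zt=np.nanpercentile(p[:,2],95)
                q=p[p[:,2]>zt-.006]
                print(n,nm,c[j].round(),s[j,4],'top',np.nanmean(q,0).round(4),'mid',((np.nanpercentile(q,97,0)+np.nanpercentile(q,3,0))/2).round(4), 'ext',(np.nanpercentile(q,97,0)-np.nanpercentile(q,3,0)).round(3))
z=np.load('top0.npz');im,W=z['im'],z['W']
# pan: points z .15-.175 near
for (u,v) in((232,168),(128,204)):
    print(W[v,u])
    m=(np.hypot(W[...,0]-W[v,u,0],W[...,1]-W[v,u,1])<.11)&(W[...,2]>(.145 if u>200 else .10))&(W[...,2]<.19)
    mm=np.zeros(m.shape,np.uint8);mm[m]=255
    k,l,s,c=cv2.connectedComponentsWithStats(mm);p=W[l==l[v,u]]
    xy=p[:,:2].astype(np.float32);print(len(p),cv2.minEnclosingCircle(xy),np.median(p,0))
cr=np.hstack([cv2.resize(z['im'][180:280,310:470],(400,250)),cv2.resize(np.load('side0.npz')['im'][220:370,240:400],(400,250))])
cv2.imwrite('pics/crop.png',cr[:,:,::-1])
for (y) in (0,): pass
E
```

```text
Still running in the background as job /tmp/bash_jobs.1000/2fc4c704c39a (pid 516). You'll get a notice when it ends.
```

```bash
cat /tmp/bash_jobs.1000/2fc4c704c39a/stdout; cat /tmp/bash_jobs.1000/2fc4c704c39a/stderr; kill -- -$(cat /tmp/bash_jobs.1000/2fc4c704c39a/pid); timeout 60 python3 - <<'E'
import numpy as np,cv2
z=np.load('top0.npz');im,W=z['im'],z['W']
for (u,v) in((232,168),(128,230)):
    print(W[v,u])
    m=(np.hypot(W[...,0]-W[v,u,0],W[...,1]-W[v,u,1])<.2)&(abs(W[...,2]-W[v,u,2])<.012)
    mm=np.where(m,255,0).astype(np.uint8)
    k,l,s,c=cv2.connectedComponentsWithStats(mm);p=W[l==l[v,u]]
    xy=p[:,:2]; xy=xy[np.isfinite(xy).all(1)]
    print(len(xy),xy.min(0),xy.max(0),(xy.min(0)+xy.max(0))/2,np.median(p,0))
cr=np.hstack([cv2.resize(z['im'][180:280,310:470],(400,250)),cv2.resize(np.load('side0.npz')['im'][220:370,240:400],(400,375))[:250]])
cv2.imwrite('pics/crop.png',cr[:,:,::-1])
E
```

```text
[0.64719061 0.0443406  0.15754468]
4283 [ 0.56216826 -0.04179682] [0.73102939 0.12829043] [0.64659882 0.04324681] [0.64649493 0.04374177 0.15951264]
[0.50099311 0.2813829  0.12660186]
3100 [0.47700698 0.20300509] [0.64526063 0.37358662] [0.56113381 0.28829585] [0.56123283 0.2830891  0.1235765 ]
```

View pics/crop.png

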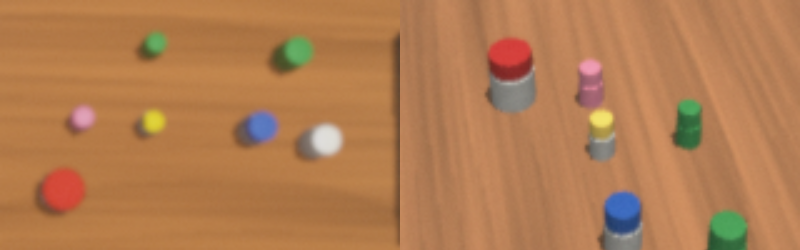

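The crop confirms it: the blue and yellow caps sit on bare steel lower parts. The pink, green and white ones are look-alikes.

```bash
timeout 60 python3 - <<'E'
import numpy as np,cv2
for n in('side','top'):
    z=np.load(n+'0.npz');im,W=z['im'],z['W']
    hsv=cv2.cvtColor(im,cv2.COLOR_RGB2HSV)
    for nm,lo,hi in(('blue',(105,120,60),(125,255,255)),('yellow',(22,150,120),(32,255,255)),('green',(50,120,40),(75,255,255)),('pink',(150,60,120),(174,255,255)),('red',(0,150,100),(5,255,255))):
        m=cv2.inRange(hsv,lo,hi)
        k,l,s,c=cv2.connectedComponentsWithStats(m)
        for j in range(1,k):
            if 25<s[j,4]<900:
                p=W[l==j];p=p[np.isfinite(p).all(1)]
                if not len(p): continue
                zt=np.percentile(p[:,2],90)
                q=p[p[:,2]>zt-.006]
                if zt>.1: continue
                print(n,nm,c[j].round(),s[j,4],'mean',q.mean(0).round(4),'mid',((np.percentile(q,97,0)+np.percentile(q,3,0))/2).round(4),(np.percentile(q,97,0)-np.percentile(q,3,0)).round(3))
W=np.load('top0.npz')['W'];p=W[228:246,432:448].reshape(-1,3);q=p[p[:,2]>.035];print('white',q.mean(0))
E
```

```text
side blue [437. 210.] 50 mean [ 0.8788 -0.131   0.0292] mid [ 0.8831 -0.1243  0.0296] [0.058 0.035 0.007]
side blue [329. 305.] 181 mean [ 0.5236 -0.4063  0.0484] mid [ 0.5235 -0.4054  0.0478] [0.024 0.026 0.006]
side green [355. 269.] 118 mean [ 0.6067 -0.3002  0.0423] mid [ 0.6065 -0.2993  0.0415] [0.015 0.017 0.006]
side green [370. 318.] 299 mean [ 0.6008 -0.4444  0.0485] mid [ 0.6006 -0.4437  0.048 ] [0.022 0.025 0.006]
side pink [316. 253.] 120 mean [ 0.5292 -0.2265  0.0419] mid [ 0.5293 -0.2258  0.0414] [0.016 0.017 0.006]
side red [284. 243.] 233 mean [ 0.4561 -0.2062  0.0583] mid [ 0.4558 -0.2053  0.0581] [0.035 0.036 0.007]
top blue [414. 230.] 65 mean [ 0.5243 -0.4018  0.0513] mid [ 0.5237 -0.4012  0.0513] [0.018 0.02  0.006]
top yellow [371. 228.] 67 mean [ 0.5264 -0.2941  0.0447] mid [ 0.5263 -0.295   0.0453] [0.018 0.018 0.006]
top pink [343. 227.] 48 mean [ 0.5295 -0.2216  0.0451] mid [ 0.5299 -0.2215  0.0462] [0.017 0.016 0.008]
top red [335. 256.] 201 mean [ 0.4559 -0.2022  0.0614] mid [ 0.4558 -0.2017  0.0618] [0.032 0.032 0.007]
white [ 0.51119477 -0.4665538   0.04966083]
```

```bash
cat >> h.py <<'E'
def go(x,y,z,yaw):  # yaw = angle of tool y axis in world, deg
    T=pose(); a=np.radians(yaw); yy=np.array([np.cos(a),np.sin(a),0]);zz=np.array([0,0,-1.]);xx=np.cross(yy,zz)
    Rt=np.stack([xx,yy,zz],1)
    print('at',T[:3,3].round(4),'shift mm',(T[:3,:3].T@(np.array([x,y,z])-T[:3,3])*1e3).round(1),'turn',np.degrees(R.from_matrix(T[:3,:3].T@Rt).as_rotvec()).round(2))
E
timeout 60 python3 -c "
from h import *
go(.5237,-.4035,.20,0)"
```

```text
at [ 0.2403 -0.5767  0.2528] shift mm [328.2 -50.8  52.8] turn [-5.000e-02 -3.000e-02 -6.738e+01]
```

>>> play_rows([
  [[15,-2,2],[0,0,-4]],
  [[45,-7,7],[0,0,-10]],
  [[83,-13,13],[0,0,-17]],
  [[121,-19,20],[0,0,-24]],
  [[159,-25,26],[0,0,-31]],
  [[197,-31,32],[0,0,-38]],
  [[235,-37,38],[0,0,-45]],
  [[273,-43,44],[0,0,-52]],
  [[303,-47,49],[0,0,-59]],
  [[322,-50,52],[0,0,-64]],
], fingers=-1, squeeze=30)

```text
time_s: 0.93
tcp_pos: [0.5212, -0.4038, 0.2003]
tool_rot: [0.724, 0.69, 0.001, -0.001]
force: [1.0, -0.4, 0.5]
gripper_width: 0.0851
```

```bash
timeout 60 python3 - <<'E'
from h import *
im,d,W=cloud('wrist');cv2.imwrite('pics/w1.png',im[:,:,::-1]);np.savez('w1.npz',im=im,W=W)
hsv=cv2.cvtColor(im,cv2.COLOR_RGB2HSV)
for nm,lo,hi in(('blue',(105,120,60),(125,255,255)),('yellow',(22,150,120),(32,255,255))):
    m=cv2.inRange(hsv,lo,hi);k,l,s,c=cv2.connectedComponentsWithStats(m)
    for j in range(1,k):
        if s[j,4]>80:
            p=W[l==j];p=p[np.isfinite(p).all(1)]
            if len(p)<10: continue
            q=p[p[:,2]>np.percentile(p[:,2],90)-.004]
            print(nm,c[j],s[j,4],q.mean(0).round(4),((np.percentile(q,97,0)+np.percentile(q,3,0))/2).round(4))
go(.5237,-.4035,.20,0); print(telemetry.get_state()['time_s'])
E
```

```text
blue [320.47164948 186.43427835] 776 [ 0.525  -0.4028  0.051 ] [ 0.5241 -0.4022  0.051 ]
yellow [313.85185185  52.64550265] 189 [ 0.525  -0.2955  0.0441] [ 0.5262 -0.2935  0.044 ]
at [ 0.5232 -0.4017  0.1998] shift mm [-1.7  0.6 -0.2] turn [ 0.03 -0.18 -2.36]
0.9833
```

View pics/w1.png

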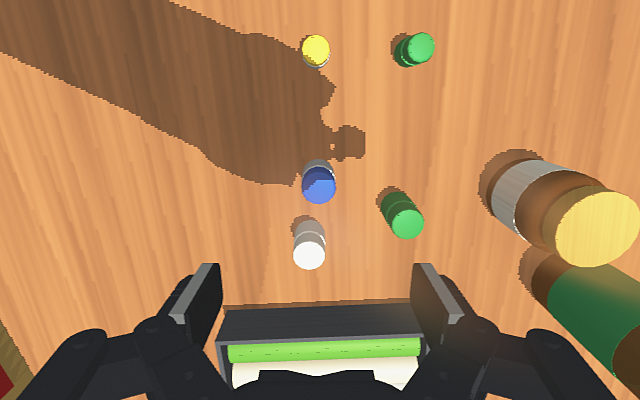

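The wrist view shows the blue cap at (319,186), yellow at (315,50) and white at (309,250). Blue is at (0.524, -0.4025), which agrees with the other cameras. Descending.

>>> play_rows([
  [[-1,1,15],[0,0,-2]],
  [[-1,1,40],[0,0,-2]],
  [[-1,1,65],[0,0,-2]],
  [[-1,1,90],[0,0,-2]],
  [[-1,1,115],[0,0,-2]],
  [[-1,1,135],[0,0,-2]],
  [[-1,1,150],[0,0,-2]],
  [[-1,1,160],[0,0,-2]],
  [[-1,1,167],[0,0,-2]],
  [[-1,1,170],[0,0,-2]],
])

```text
time_s: 1.82
tcp_pos: [0.5192, -0.408, 0.0307]
tool_rot: [0.716, 0.698, -0.0, -0.0]
force: [-0.8, 0.3, 0.3]
gripper_width: 0.0854
```

>>> play_rows([
  [[0,0,0],[0,0,0]],
  [[0,0,0],[0,0,0]],
  [[0,0,0],[0,0,0]],
  [[0,0,0],[0,0,0]],
  [[0,0,0],[0,0,0]],
  [[0,0,0],[0,0,0]],
  [[0,0,0],[0,0,0]],
  [[0,0,0],[0,0,0]],
  [[0,0,0],[0,0,0]],
  [[0,0,0],[0,0,0]],
], fingers=1, squeeze=30)

```text
time_s: 2.65
tcp_pos: [0.5197, -0.4082, 0.0322]
tool_rot: [0.716, 0.699, 0.0, 0.001]
force: [-0.7, 0.9, 6.3]
gripper_width: 0.0307
```

```bash
timeout 60 python3 - <<'E'
from h import *
s=telemetry.get_state();print(s['time_s'],s['gripper_width'],s['force'])
go(.5237,-.4025,.27,0);go(.647,.043+.03,.27,0)
E
```

```text
2.65 0.03065243134602611 [-0.69962545  0.89592497  6.31996157]
at [ 0.5197 -0.4082  0.0322] shift mm [   5.6    4.1 -237.8] turn [ 0.05  0.04 -1.38]
at [ 0.5197 -0.4082  0.0322] shift mm [ 484.   115.9 -238.1] turn [ 0.05  0.04 -1.38]
```

>>> play_rows([
  [[0,0,-5],[0,0,0]],
  [[0,0,-15],[0,0,0]],
  [[0,0,-35],[0,0,0]],
  [[0,0,-60],[0,0,0]],
  [[0,0,-90],[0,0,0]],
  [[0,0,-120],[0,0,0]],
  [[0,0,-150],[0,0,0]],
  [[0,0,-180],[0,0,0]],
  [[0,0,-205],[0,0,0]],
  [[0,0,-220],[0,0,0]],
], squeeze=40)

```text
time_s: 3.48
tcp_pos: [0.5198, -0.4081, 0.2555]
tool_rot: [0.716, 0.699, 0.0, 0.002]
force: [0.3, -0.0, -2.1]
gripper_width: 0.0301
```

```bash
timeout 60 python3 - <<'E'
from h import *
im,d,W=cloud('wrist');cv2.imwrite('pics/w2.png',im[:,:,::-1])
s=telemetry.get_state();print(s['time_s'],s['gripper_width'],s['force'])
go(.647,.043+.025,.26,0)
E
```

```text
3.5333 0.030304145419271476 [ 0.95015748 -0.34862776  1.84520877]
at [ 0.5204 -0.4085  0.2575] shift mm [479.4 115.1  -3.7] turn [ 0.28  0.22 -1.38]
```

View pics/w2.png

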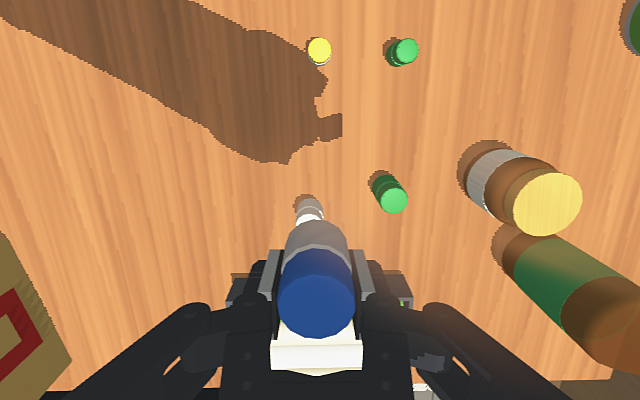

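The blue-capped weight is held upright between the pads, cap at (316,290). Carrying it to the pan.

>>> play_rows([
  [[8,2,0],[0,0,0]],
  [[24,6,0],[0,0,0]],
  [[48,12,-1],[0,0,-1]],
  [[76,18,-1],[0,0,-1]],
  [[104,25,-1],[0,0,-1]],
  [[132,32,-2],[0,0,-1]],
  [[160,38,-2],[0,0,-1]],
  [[188,45,-2],[0,0,-1]],
  [[216,52,-2],[0,0,-1]],
  [[244,59,-3],[0,0,-1]],
])

```text
time_s: 4.37
tcp_pos: [0.5836, -0.162, 0.2528]
tool_rot: [0.709, 0.705, -0.0, -0.001]
force: [0.1, 0.1, -2.0]
gripper_width: 0.0303
```

>>> play_rows([
  [[28,7,0],[0,0,0]],
  [[56,14,0],[0,0,0]],
  [[84,20,0],[0,0,0]],
  [[112,27,0],[0,0,0]],
  [[140,34,0],[0,0,0]],
  [[168,41,0],[0,0,0]],
  [[196,47,0],[0,0,0]],
  [[216,52,0],[0,0,0]],
  [[228,55,0],[0,0,0]],
  [[232,56,0],[0,0,0]],
])

```text
time_s: 5.2
tcp_pos: [0.6409, 0.0695, 0.2532]
tool_rot: [0.708, 0.706, -0.0, -0.001]
force: [-0.8, -0.2, -1.8]
gripper_width: 0.0305
```

```bash
timeout 60 python3 - <<'E'
from h import *
im,d,W=cloud('top');cv2.imwrite('pics/t3.png',im[:,:,::-1])
im,d,W=cloud('side');cv2.imwrite('pics/s3.png',im[:,:,::-1])
s=telemetry.get_state();print(s['time_s'],s['gripper_width'],s['force'])
go(.645,.066,.192,0)
E
```

```text
5.3 0.03048375833717943 [-0.69905645  0.42115813 -2.88176027]
at [0.6412 0.0667 0.2536] shift mm [-0.6  3.9 61.6] turn [-0.07  0.   -0.32]
```

View pics/s3.png

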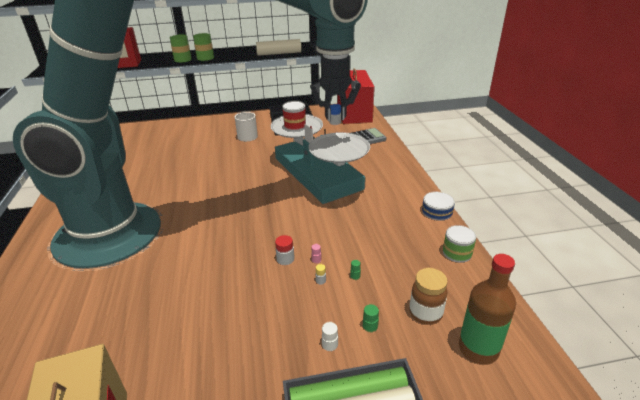

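The side view shows the 200 g weight at (336,113), held over the empty pan. Lowering it slowly.

>>> play_rows([
  [[0,2,6],[0,0,0]],
  [[0,3,16],[0,0,0]],
  [[0,3,26],[0,0,0]],
  [[0,3,36],[0,0,0]],
  [[0,3,44],[0,0,0]],
  [[0,3,50],[0,0,0]],
  [[0,3,54],[0,0,0]],
  [[0,3,56],[0,0,0]],
  [[0,3,57],[0,0,0]],
  [[0,3,57],[0,0,0]],
])

```text
time_s: 6.13
tcp_pos: [0.6448, 0.0662, 0.1974]
tool_rot: [0.709, 0.705, 0.0, 0.0]
force: [-0.1, 0.2, -2.7]
gripper_width: 0.0306
```

>>> play_rows([
  [[0,0,1],[0,0,0]],
  [[0,0,1],[0,0,0]],
  [[0,0,2],[0,0,0]],
  [[0,0,2],[0,0,0]],
  [[0,0,3],[0,0,0]],
  [[0,0,3],[0,0,0]],
])

```text
time_s: 6.63
tcp_pos: [0.6447, 0.0661, 0.1942]
tool_rot: [0.709, 0.705, -0.0, -0.0]
force: [-0.3, -1.2, -2.8]
gripper_width: 0.0306
```

```bash
timeout 60 python3 - <<'E'
from h import *
im,d,W=cloud('side');cv2.imwrite('pics/s4.png',cv2.resize(im[80:200,240:400],(800,600))[:,:,::-1])
s=telemetry.get_state();print(s['time_s'],s['gripper_width'],s['force'])
go(.645,.066,.192,0)
E
```

```text
6.6833 0.029993871267083274 [-1.08209571  0.33538455 -2.3084191 ]
at [0.6447 0.0661 0.1942] shift mm [-0.1  0.3  2.2] turn [-0.01 -0.   -0.38]
```

View pics/s4.png

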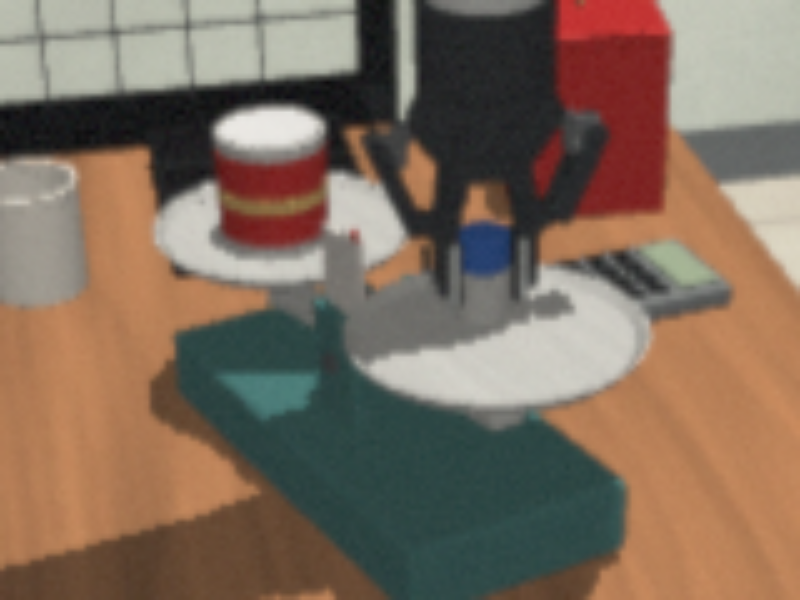

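The view shows the weight (enlarged crop (487,280)) almost on the pan floor. Continuing in small steps.

>>> play_rows([
  [[0,0,1],[0,0,0]],
  [[0,0,1],[0,0,0]],
  [[0,0,2],[0,0,0]],
  [[0,0,2],[0,0,0]],
  [[0,0,2],[0,0,0]],
])

```text
time_s: 7.1
tcp_pos: [0.6447, 0.0661, 0.1922]
tool_rot: [0.709, 0.705, -0.0, -0.0]
force: [0.5, 0.7, -2.7]
gripper_width: 0.0304
```

>>> play_rows([
  [[0,0,0.5],[0,0,0]],
  [[0,0,1],[0,0,0]],
  [[0,0,1],[0,0,0]],
  [[0,0,1],[0,0,0]],
])

```text
time_s: 7.43
tcp_pos: [0.6447, 0.0662, 0.1912]
tool_rot: [0.709, 0.705, -0.0, -0.0]
force: [0.0, 0.5, -2.3]
gripper_width: 0.0301
```

>>> play_rows([
  [[0,0,0.5],[0,0,0]],
  [[0,0,1],[0,0,0]],
  [[0,0,1],[0,0,0]],
  [[0,0,1],[0,0,0]],
])

```text
time_s: 7.77
tcp_pos: [0.6447, 0.0662, 0.1903]
tool_rot: [0.709, 0.705, 0.0, -0.0]
force: [0.0, -0.8, -1.4]
gripper_width: 0.0307
```

>>> play_rows([
  [[0,0,0.5],[0,0,0]],
  [[0,0,1],[0,0,0]],
  [[0,0,1],[0,0,0]],
  [[0,0,1],[0,0,0]],
])

```text
time_s: 8.1
tcp_pos: [0.6447, 0.0661, 0.1893]
tool_rot: [0.709, 0.705, 0.0, -0.0]
force: [-0.2, -0.0, 0.6]
gripper_width: 0.0303
```

Contact: the vertical force rose from -2.7 N to +0.6 N. Releasing.

>>> play_rows([
  [[0,0,0],[0,0,0]],
  [[0,0,0],[0,0,0]],
  [[0,0,0],[0,0,0]],
  [[0,0,0],[0,0,0]],
  [[0,0,0],[0,0,0]],
  [[0,0,0],[0,0,0]],
], fingers=-0.4)

```text
time_s: 8.6
tcp_pos: [0.6447, 0.0662, 0.1893]
tool_rot: [0.709, 0.705, -0.0, -0.0]
force: [-0.4, 0.1, -0.1]
gripper_width: 0.0597
```

>>> play_rows([
  [[0,0,-4],[0,0,0]],
  [[0,0,-12],[0,0,0]],
  [[0,0,-24],[0,0,0]],
  [[0,0,-40],[0,0,0]],
  [[0,0,-56],[0,0,0]],
  [[0,0,-72],[0,0,0]],
  [[0,0,-84],[0,0,0]],
  [[0,0,-92],[0,0,0]],
  [[0,0,-96],[0,0,0]],
  [[0,0,-96],[0,0,0]],
])

```text
time_s: 9.43
tcp_pos: [0.6449, 0.0662, 0.2861]
tool_rot: [0.709, 0.705, 0.0, 0.0]
force: [-0.1, -0.5, -0.4]
gripper_width: 0.0597
```

```bash
timeout 60 python3 - <<'E'
from h import *
im,d,W=cloud('side');cv2.imwrite('pics/s5.png',cv2.resize(im[80:200,240:400],(800,600))[:,:,::-1])
s=telemetry.get_state();print(s['time_s'],s['gripper_width'],s['force'])
go(.525,-.296,.17,0)
E
```

```text
9.4833 0.059703805287994655 [ 0.35146349 -1.1215903  -0.08654932]
at [0.6447 0.0661 0.2852] shift mm [-362.9 -117.2  115.2] turn [-0.01 -0.   -0.38]
```

View pics/s5.png

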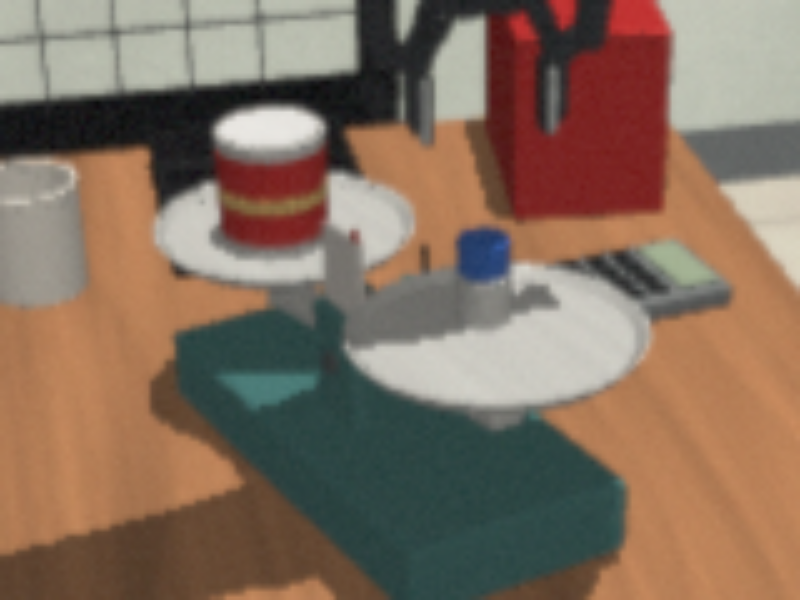

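The 200 g weight stands upright in the pan at crop pixel (485,278). The pan hasn't moved and the tin is still down. Next, the 100 g weight.

>>> play_rows([
  [[-8,-2,0],[0,0,0]],
  [[-26,-8,0],[0,0,0]],
  [[-54,-17,0],[0,0,0]],
  [[-86,-28,0],[0,0,0]],
  [[-118,-38,0],[0,0,0]],
  [[-150,-48,5],[0,0,0]],
  [[-182,-59,15],[0,0,0]],
  [[-214,-69,27],[0,0,0]],
  [[-244,-79,39],[0,0,0]],
  [[-274,-88,51],[0,0,0]],
])

```text
time_s: 10.32
tcp_pos: [0.5533, -0.2093, 0.2331]
tool_rot: [0.71, 0.705, -0.0, -0.0]
force: [0.1, -0.1, 0.8]
gripper_width: 0.0597
```

>>> play_rows([
  [[-25,-8,12],[0,0,0]],
  [[-48,-16,25],[0,0,0]],
  [[-66,-22,38],[0,0,0]],
  [[-79,-26,48],[0,0,0]],
  [[-86,-28,56],[0,0,0]],
  [[-89,-29,62],[0,0,0]],
  [[-89,-29,64],[0,0,0]],
  [[-89,-29,64],[0,0,0]],
  [[-89,-29,64],[0,0,0]],
])

```text
time_s: 11.07
tcp_pos: [0.526, -0.2949, 0.1707]
tool_rot: [0.709, 0.705, 0.0, 0.0]
force: [0.1, -0.6, 1.1]
gripper_width: 0.0594
```

```bash
timeout 60 python3 - <<'E'
from h import *
im,d,W=cloud('wrist');cv2.imwrite('pics/w6.png',im[:,:,::-1])
hsv=cv2.cvtColor(im,cv2.COLOR_RGB2HSV)
m=cv2.inRange(hsv,(22,150,120),(32,255,255));k,l,s,c=cv2.connectedComponentsWithStats(m)
for j in range(1,k):
    if s[j,4]>80:
        p=W[l==j];p=p[np.isfinite(p).all(1)]
        if len(p)<10: continue
        q=p[p[:,2]>np.percentile(p[:,2],90)-.004]
        print(c[j],s[j,4],q.mean(0).round(4),((np.percentile(q,97,0)+np.percentile(q,3,0))/2).round(4))
go(.526,-.295,.034,0); print(telemetry.get_state()['time_s'])
E
```

```text
[314.81974249 190.82832618] 466 [ 0.5251 -0.291   0.0448] [ 0.5263 -0.2925  0.0446]
at [ 0.5261 -0.2951  0.1708] shift mm [ 1.000e-01 -2.000e-01  1.368e+02] turn [ 0.05 -0.   -0.3 ]
11.1167
```

View pics/w6.png

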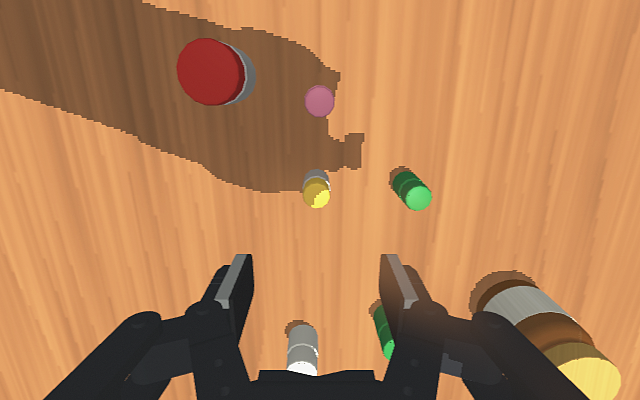

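The wrist view shows the yellow cap at (315,195), centred between the jaws. Pink is at (320,101) and stays clear of them. Descending.

>>> play_rows([
  [[2,0,10],[0,0,0]],
  [[2,0,30],[0,0,0]],
  [[2,0,52],[0,0,0]],
  [[2,0,74],[0,0,0]],
  [[2,0,95],[0,0,0]],
  [[2,0,112],[0,0,0]],
  [[2,0,124],[0,0,0]],
  [[2,0,132],[0,0,0]],
  [[2,0,136],[0,0,0]],
  [[2,0,136],[0,0,0]],
])

```text
time_s: 11.95
tcp_pos: [0.5253, -0.2938, 0.0339]
tool_rot: [0.709, 0.705, -0.0, -0.0]
force: [0.5, 1.6, 0.7]
gripper_width: 0.0598
```

>>> play_rows([
  [[0,0,0],[0,0,0]],
  [[0,0,0],[0,0,0]],
  [[0,0,0],[0,0,0]],
  [[0,0,0],[0,0,0]],
  [[0,0,0],[0,0,0]],
  [[0,0,0],[0,0,0]],
  [[0,0,0],[0,0,0]],
  [[0,0,0],[0,0,0]],
], fingers=1, squeeze=30)

```text
time_s: 12.62
tcp_pos: [0.5257, -0.2943, 0.0352]
tool_rot: [0.709, 0.705, 0.0, 0.001]
force: [-0.7, 0.5, 7.1]
gripper_width: 0.0219
```

>>> play_rows([
  [[0,0,-5],[0,0,0]],
  [[0,0,-15],[0,0,0]],
  [[0,0,-35],[0,0,0]],
  [[0,0,-60],[0,0,0]],
  [[0,0,-90],[0,0,0]],
  [[0,0,-120],[0,0,0]],
  [[0,0,-150],[0,0,0]],
  [[0,0,-180],[0,0,0]],
  [[0,0,-205],[0,0,0]],
  [[0,0,-220],[0,0,0]],
], squeeze=40)

```text
time_s: 13.45
tcp_pos: [0.5258, -0.2941, 0.2585]
tool_rot: [0.709, 0.705, 0.0, 0.002]
force: [0.2, -0.2, -1.2]
gripper_width: 0.0222
```

```bash
timeout 60 python3 - <<'E'
from h import *
im,d,W=cloud('wrist');cv2.imwrite('pics/w7.png',im[:,:,::-1])
s=telemetry.get_state();print(s['time_s'],s['gripper_width'],s['force'])
go(.652,.012,.255,0)
E
```

```text
13.5 0.021873529965483352 [ 1.35093443 -0.20067328  3.36763532]
at [ 0.5265 -0.2944  0.2603] shift mm [307.2 123.5   5. ] turn [ 0.31  0.18 -0.37]
```

View pics/w7.png

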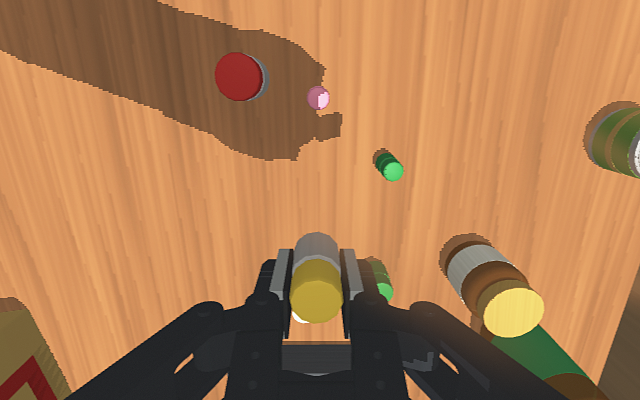

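The yellow-capped weight is held upright, cap at (317,290). Carrying it over.

>>> play_rows([
  [[8,3,0],[0,0,0]],
  [[24,9,0],[0,0,0]],
  [[48,19,1],[0,0,0]],
  [[76,30,1],[0,0,0]],
  [[104,42,2],[0,0,0]],
  [[132,53,2],[0,0,0]],
  [[160,64,3],[0,0,0]],
  [[188,75,3],[0,0,0]],
  [[216,86,4],[0,0,0]],
  [[242,97,4],[0,0,0]],
])

```text
time_s: 14.33
tcp_pos: [0.6236, -0.0501, 0.2493]
tool_rot: [0.709, 0.705, -0.0, -0.001]
force: [-0.0, -0.7, -1.6]
gripper_width: 0.0218
```

>>> play_rows([
  [[24,10,0],[0,0,0]],
  [[42,17,0],[0,0,0]],
  [[54,22,0],[0,0,0]],
  [[62,25,0],[0,0,0]],
  [[65,26,0],[0,0,0]],
  [[65,26,0],[0,0,0]],
  [[65,26,0],[0,0,0]],
])

```text
time_s: 14.92
tcp_pos: [0.6501, 0.011, 0.2501]
tool_rot: [0.71, 0.704, -0.0, 0.0]
force: [-0.6, -1.2, -1.1]
gripper_width: 0.0223
```

```bash
timeout 60 python3 - <<'E'
from h import *
im,d,W=cloud('wrist');cv2.imwrite('pics/w8.png',im[:,:,::-1])
s=telemetry.get_state();print(s['time_s'],s['gripper_width'],s['force'])
go(.652,.012,.198,0)
E
```

```text
14.9667 0.02212681500304393 [ 0.72845264 -0.53588687 -1.28098906]
at [0.6501 0.0107 0.2502] shift mm [ 1.3  1.9 52.2] turn [-0.02  0.03 -0.47]
```

View pics/w8.png

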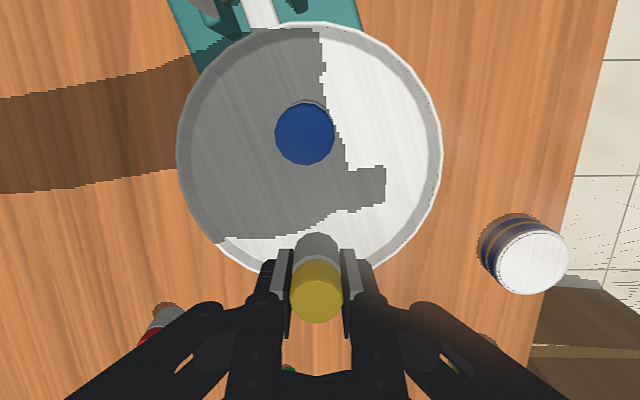

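The wrist view shows the blue-capped weight upright in the pan at (305,133). The yellow one, at (317,290), is over the near free half. I'll lower it to contact, then follow the pan down to about level.

>>> play_rows([
  [[1,1,6],[0,0,0]],
  [[1,2,16],[0,0,0]],
  [[1,2,26],[0,0,0]],
  [[1,2,35],[0,0,0]],
  [[1,2,42],[0,0,0]],
  [[1,2,47],[0,0,0]],
  [[1,2,51],[0,0,0]],
  [[1,2,53],[0,0,0]],
  [[1,2,54],[0,0,0]],
  [[1,2,55],[0,0,0]],
])

```text
time_s: 15.8
tcp_pos: [0.6525, 0.0131, 0.1955]
tool_rot: [0.709, 0.705, 0.0, 0.0]
force: [-0.4, 0.6, -0.8]
gripper_width: 0.0219
```

>>> play_rows([
  [[0,0,1],[0,0,0]],
  [[0,0,2],[0,0,0]],
  [[0,0,3],[0,0,0]],
  [[0,0,4],[0,0,0]],
  [[0,0,5],[0,0,0]],
  [[0,0,6],[0,0,0]],
  [[0,0,6],[0,0,0]],
  [[0,0,6],[0,0,0]],
])

```text
time_s: 16.47
tcp_pos: [0.6523, 0.0131, 0.1892]
tool_rot: [0.709, 0.705, -0.0, -0.0]
force: [-1.1, -0.8, 0.1]
gripper_width: 0.0217
```

```bash
timeout 60 python3 - <<'E'
from h import *
im,d,W=cloud('side');cv2.imwrite('pics/s9.png',cv2.resize(im[80:200,240:400],(800,600))[:,:,::-1])
s=telemetry.get_state();print(s['time_s'],s['gripper_width'],s['force'],s['tcp_pos'])
E
```

```text
16.5167 0.021536657278715073 [-0.30828108  0.45459639 -1.03698048] [0.65230911 0.0130546  0.18924536]
```

View pics/s9.png

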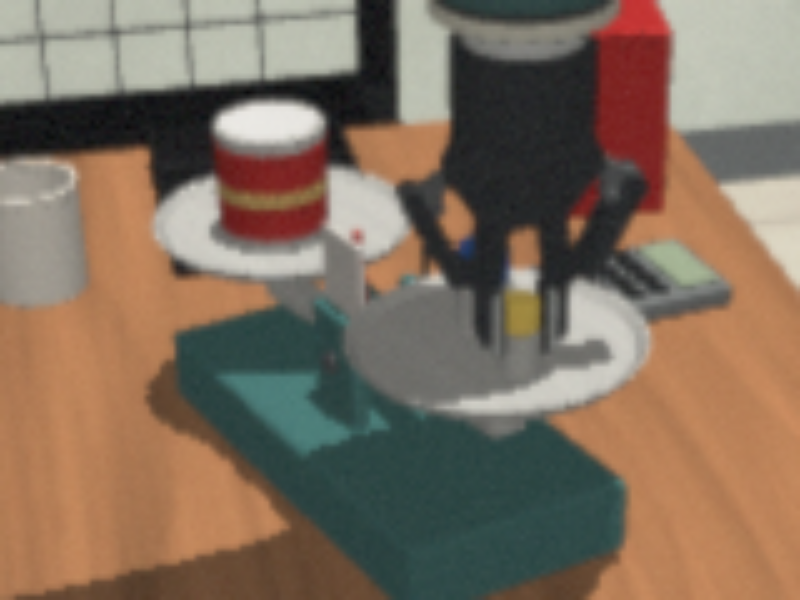

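The pan has dropped about 5 px in the enlarged crop (rim bottom 408 to 414) and the tin has risen. So the 100 g weight is touching and pressing the pan down. I'll keep following it to about level, TCP z ≈ 0.177.

>>> play_rows([
  [[0,0,1.5],[0,0,0]],
  [[0,0,3],[0,0,0]],
  [[0,0,4.5],[0,0,0]],
  [[0,0,6],[0,0,0]],
  [[0,0,7.5],[0,0,0]],
  [[0,0,9],[0,0,0]],
  [[0,0,10],[0,0,0]],
  [[0,0,11],[0,0,0]],
  [[0,0,12],[0,0,0]],
  [[0,0,12],[0,0,0]],
])

```text
time_s: 17.35
tcp_pos: [0.6523, 0.0131, 0.177]
tool_rot: [0.709, 0.705, -0.0, -0.0]
force: [-0.1, 0.1, -0.0]
gripper_width: 0.0218
```

>>> play_rows([
  [[0,0,0],[0,0,0]],
  [[0,0,0],[0,0,0]],
  [[0,0,0],[0,0,0]],
  [[0,0,0],[0,0,0]],
  [[0,0,0],[0,0,0]],
  [[0,0,0],[0,0,0]],
  [[0,0,0],[0,0,0]],
  [[0,0,0],[0,0,0]],
  [[0,0,0],[0,0,0]],
  [[0,0,0],[0,0,0]],
], fingers=-0.3)

```text
time_s: 18.18
tcp_pos: [0.6524, 0.0131, 0.1773]
tool_rot: [0.709, 0.705, 0.0, -0.0]
force: [0.7, 0.4, -0.4]
gripper_width: 0.0552
```

```bash
timeout 60 python3 - <<'E'
from h import *
im,d,W=cloud('side');cv2.imwrite('pics/s10.png',cv2.resize(im[80:200,240:400],(800,600))[:,:,::-1])
s=telemetry.get_state();print(s['time_s'],s['gripper_width'],s['force'],s['tcp_pos'])
E
```

```text
18.2333 0.05526686911029849 [0.17646183 0.91057998 0.18439736] [0.65235879 0.01312318 0.1772602 ]
```

View pics/s10.png

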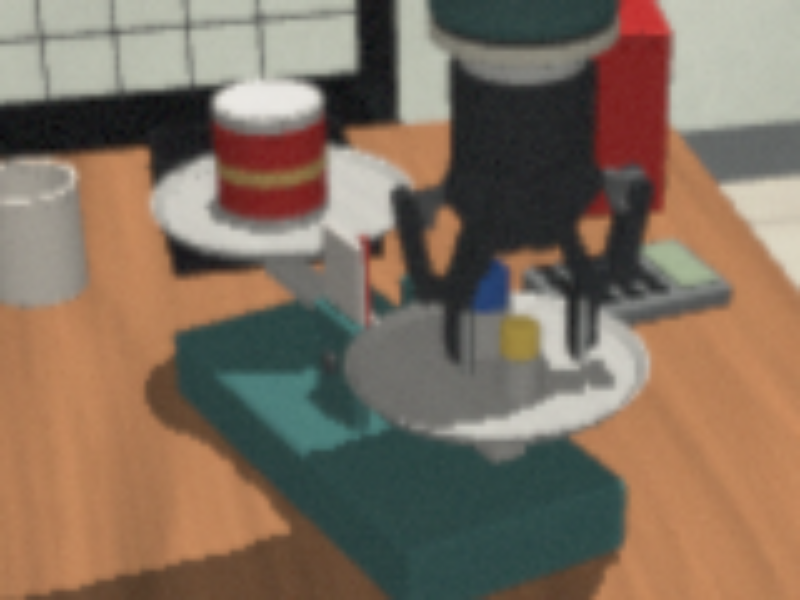

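Both weights stand in the pan, blue at (490,290) and yellow at (520,345) in the crop, with the jaws open and clear of them. Now straight up.

>>> play_rows([
  [[0,0,-3],[0,0,0]],
  [[0,0,-9],[0,0,0]],
  [[0,0,-18],[0,0,0]],
  [[0,0,-30],[0,0,0]],
  [[0,0,-45],[0,0,0]],
  [[0,0,-65],[0,0,0]],
  [[0,0,-85],[0,0,0]],
  [[0,0,-105],[0,0,0]],
  [[0,0,-120],[0,0,0]],
  [[0,0,-130],[0,0,0]],
])

```text
time_s: 19.07
tcp_pos: [0.6527, 0.0133, 0.3104]
tool_rot: [0.709, 0.705, 0.001, 0.001]
force: [-0.0, 0.6, 0.3]
gripper_width: 0.0553
```

>>> play_rows([
  [[-20,0,0],[0,0,0]],
  [[-50,0,0],[0,0,0]],
  [[-80,0,0],[0,0,0]],
  [[-110,0,0],[0,0,0]],
  [[-140,0,0],[0,0,0]],
  [[-165,0,0],[0,0,0]],
  [[-185,0,0],[0,0,0]],
  [[-195,0,0],[0,0,0]],
  [[-200,0,0],[0,0,0]],
  [[-200,0,0],[0,0,0]],
])

```text
time_s: 19.9
tcp_pos: [0.651, -0.1872, 0.3074]
tool_rot: [0.71, 0.705, 0.0, -0.0]
force: [0.1, 0.0, -0.0]
gripper_width: 0.0557
```

>>> play_rows([
  [[0,0,0],[0,0,0]],
  [[0,0,0],[0,0,0]],
  [[0,0,0],[0,0,0]],
  [[0,0,0],[0,0,0]],
  [[0,0,0],[0,0,0]],
  [[0,0,0],[0,0,0]],
  [[0,0,0],[0,0,0]],
  [[0,0,0],[0,0,0]],
  [[0,0,0],[0,0,0]],
  [[0,0,0],[0,0,0]],
])

```text
time_s: 20.73
tcp_pos: [0.651, -0.187, 0.3073]
tool_rot: [0.709, 0.705, 0.0, -0.0]
force: [0.3, 0.4, -1.2]
gripper_width: 0.0556
```

```bash
timeout 60 python3 - <<'E'
from h import *
im0,_,_=cloud('side')
im,d,W=cloud('top');cv2.imwrite('pics/f.png',np.vstack([cv2.resize(im0[80:200,240:400],(400,300)),cv2.resize(im[120:255,80:280],(400,270))])[:,:,::-1])
def med(x,y,r=.02):
    m=np.hypot(W[...,0]-x,W[...,1]-y)<r; return np.median(W[m],0),m.sum()
a=med(.70,.045);a2=med(.60,.045,.01);print(a,a2)
b=med(.515,.285,.012);b2=med(.60,.32,.012);print('tin pan',b,b2)
hsv=cv2.cvtColor(im,cv2.COLOR_RGB2HSV)
for lo,hi in (((105,120,60),(125,255,255)),((22,150,100),(32,255,255))):
    m=(cv2.inRange(hsv,lo,hi)>0)&(np.hypot(W[...,0]-.647,W[...,1]-.043)<.09);print(W[m].mean(0),m.sum())
print(telemetry.get_state()['time_s'])
E
```

```text
(array([0.6996817 , 0.044985  , 0.13957266]), np.int64(220)) (array([0.60082674, 0.0450308 , 0.13958736]), np.int64(59))
tin pan (array([0.51775605, 0.28349798, 0.14425935]), np.int64(111)) (array([0.60491884, 0.32260684, 0.14219412]), np.int64(40))
[0.64424325 0.06946033 0.19012397] 85
[0.65094344 0.01238947 0.18392233] 42
20.8333
```

View pics/f.png

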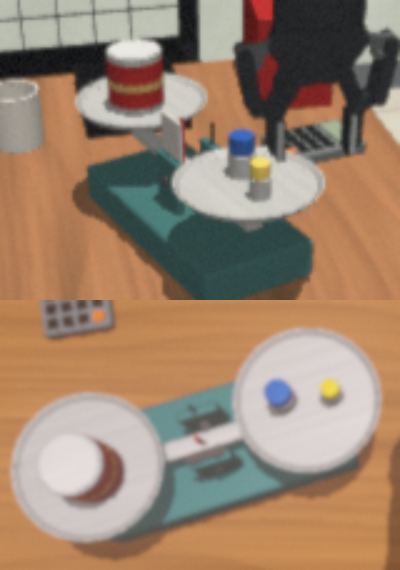

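The pan floor is at 139.6 mm, which is level. Both weights are upright in it and the arm is clear.

```bash
timeout 60 python3 -c "
from plant import order
print(order.finish_job())"
```

```text
the job is handed in; nothing more can be done
None
```

I set the 200 g (blue) and then the 100 g (yellow) weight gently into the empty pan. I let the 100 g ride the pan down to level before releasing it. I then backed the gripper off about 20 cm and handed the job in at about 21 s of the 64 s allowed.

**Last checks:**
- **Beam:** the weights' pan floor measured 139.6 mm, against 140 mm for level. The tin's pan read about 142–144 mm, only a few mm off level. I took one depth picture at the end, so I did not measure the beam's speed. It had been free of the gripper for more than a second by then.
- **Weights:** both stood upright, about 26 mm (200 g) and 31 mm (100 g) from the pan centre, well inside the 80 mm limit.
- **Contact:** the gripper was touching nothing.

When the fingers closed, they lightly touched the counter (6–7 N) at each pick-up, well under the limits. The first grasp was also about 5 mm off centre along the pads, but it held. No check failed. The hand-in reported no verdict.

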